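# Ready the handpiece for a bur change

### The arm

A 6-joint arm with a two-finger parallel gripper is mounted at the origin on the work surface. World frame = base frame: x ahead of the robot, y to its left, z up, the work surface at z = 0. Lengths are in mm, angles in rad, forces in N, time in s.
With the tool pointing down it reaches from about 375 to 975 mm from the base axis. Payload 3.8 kg.
Tool frame: the origin (TCP) lies midway between the tips of the shut fingers; the grasp point (between the pads) lies 19 mm behind it; z points along the fingers, y is the line along which they close (so a half turn about z gives the same grasp; the last joint's range is limited). The gripper opens to 85 mm and grips with 20 to 120 N. Pads are 22 mm wide; open, the fingers measure 114 mm over their backs; the gripper's body (76 mm by 85 mm) begins 54 mm behind the grasp point. The pads swing forward as they close: fully open they stand 13 mm farther back than shut.
Start: joints at [1.129, 0.264, 1.604, -0, 1.274, -0.037], TCP at [265.836, 620.443, 231.28] pointing down, gripper open.
Joint ranges: [-2.63, 2.63], [-0.94, 2.18], [0.31, 2.57], [-1.31, 4.45], [0, 2.66], [-2.55, 2.55]. Speed limits (rad/s): [2.57, 2.57, 3.14, 3.14, 3.14, 3.14].

### API

Orientations are given as a unit quaternion [x, y, z, w].
In Python, from rig import status, viewer, bot gives the robot as it stands.
- The arm moves only by the tool arm_command, never from a script. Its argument "plan" is a list that holds one entry, the list of rows, each a list of 7 numbers: the turn, a rotation vector about the tool's x, y, z each as a share of 60 degrees, from -1 to 1, then the shift along the tool's x, y, z each as a share of 0.25 m, from -1 to 1, then the opening, from -1 (shut) to 1 (fully open). In form: [[[wx, wy, wz, x, y, z, jaw], ...]]. A call has 1 to 20 rows; each row shifts and turns the commanded pose from where the row before left it, along the tool's axes as they then stand; what a row does not reach is not made up. A row lasts 1/10 s, in which the tool goes at most 50 mm and 8.59 degrees, less where a joint would pass 70% of its speed; a pose out of reach is approached as far as the arm can. A call with a number of a shift or a turn outside -1 to 1 is refused whole. A call with a gripper value outside its range is refused whole. The fingers move at their own pace and stop on an object; "force" is the grip in N (left out, the last holds). Time passes only in rows, so rows that do not move let the fingers close. It gives the time, the measured TCP pose, the force, the opening and the grip force at its end, in the units of the state.
- status.get_obs(): the state, without advancing time (a new reading comes with each control period).
- viewer.get_image(name): name is "scene" or "top"; returns (picture, depth): 480x640x3 uint8, blue, green, red; 480x640 float32, mm along the optical axis (not along the pixel's ray), 0 where there is no reading.
- viewer.calibration(name): a dict with "vertical_fov" (degrees; the focal length in pixels is half the picture's height over the tangent of half this angle, whatever the lens; pixels are square), "cx", "cy" (the principal point, pixels), "world_to_cam" (4x4, takes a point from world to camera coordinates). Camera axes: x right, y up, looking along -z (the intrinsics and any distortion apply to the point x, -y, -z); pixel columns grow to the right and rows downward; lengths in mm; the calibration is good to about 2 mm. A picture is of the moment at which its call begins. calibration takes no time and is no camera call.
- bot.sign_off(): hands the job in; it is judged then, once.
The state is a dict: "time": time; "joints": joint angles; "dq": joint speeds; "effort": joint torques, N m; "eef_pos": TCP position; "eef_rot": TCP orientation; "wrist_force": force on the tool from outside, world axes, zero at the start; "wrist_torque": the same for the moment, N m; "grip_width": finger opening in mm; "grasp_force": force on a finger pad.
Only numpy, scipy, OpenCV 4.12 (cv2) and the standard library are available. Lean on these libraries where they do the work, as an engineer would, in place of code of your own. Each camera call takes 0.05 s, during which the arm holds its last target. There are 200 camera calls.

### The job

Set the round wooden bur stand down upright on the bench midway between the handpiece clamp and the steel dapping block, in line with them, and let go of it. Then screw the handpiece's knurled nose cap down clockwise until it bottoms out, back it off a quarter turn, and hold it there: finish with the gripper still gripping the cap, so that a bur can be slipped in. Do not drop or tip the bur stand, and leave the other things on the bench where they are.

Things in the scene. Friction and masses are not known exactly. Their poses are not given: they have to be found in the camera images.
- bur_stand: Loose round block of light wood, 50 mm in diameter and 34 mm tall, about 0.12 kg, with thin steel burs standing upright in its top up to 59 mm above the bench. Origin: centre of its underside, z up. It starts to the left or the right of the clamp and the dapping block; on the other side stands a glass jar of similar size.
- clamp: Handpiece clamp, fixed: dark foot 70 x 64 mm, 12 mm high; grey block 50 x 52 mm up to 65 mm above the bench; out of it stands the handpiece's round steel nose, a 28 mm collar up to 84 mm, with the cap above. Origin: centre of the foot's underside, on the handpiece's axis; z up; the face with the clamp screw looks along -x. The dapping block lies along the clamp's y axis (+y or -y).
- dap_block: Dapping block: a bare steel cube with 50 mm sides and round dimples, fixed to the bench. Origin: centre of its underside. It stands 270 to 310 mm from the clamp, centre to centre, on the left or the right of it.
- cap: Nose cap: bare aluminium, knurled, 34 mm in diameter, 24 mm tall, already started on the upright thread; sinks 4 mm a turn. Origin: centre of its underside, 84 mm above the bench when home (top face at 108 mm); z up; its frame turns with it. A raised dark rib on top runs from middle to rim; when home it points to the clamp's front (-x), at a small brass bar on the block.
- nose_cap (a joint): Turn of the nose cap in rad: grows as it is screwed down (clockwise from above); 4.50 when bottomed out on the collar (hard stop), 0 at the other end of its travel. Starts 1.9 to 3.1 rad short of home. Turns evenly (friction about 0.04 N m) and stays where left; turned on against the stop, the fingers slip round it.
- jar: Bystander, to be left alone: small closed glass jar, 48 mm in diameter, 45 mm tall. Origin: centre of its underside.
- flux_bottle: Bystander, to be left alone: small amber bottle, 34 mm in diameter, 66 mm tall, beyond the middle of the gap between clamp and dapping block, about 120 mm off their line. Origin: centre of its underside.
- ring_blank: Bystander, to be left alone: steel finger ring, 22 mm in diameter, 7 mm high. Origin: centre of its underside.
- thimble: Bystander, to be left alone: brass sleeve, 24 mm in diameter, 18 mm high. Origin: centre of its underside.
- hammer: Bystander, to be left alone: small hammer 220 mm long, lying. Origin: under its middle.
- screwdriver: Bystander, to be left alone: screwdriver 150 mm long, lying. Origin: under its middle.
- pliers: Bystander, to be left alone: black-handled pliers, 150 mm long, 10 mm thick, lying. Origin: under its pivot region.

How it is judged:
By the outcome, as a careful person would: the job done as asked, in the order asked, and still so for the second after the job is handed in, while the arm keeps its last pose, push and grip.
It also fails if it takes over 61 s, if anything falls off the work surface, if the arm or the gripper's body presses on something with over 40 N, if the wrist force passes 120 N, or if a joint passes its speed limit or range.

## Working session

There is one attempt and no reset: what is moved stays moved. The work goes in short steps, Python scripts to look and compute and a tool call to move; the robot and the scene stay as the last step left them, time stands still between calls to the robot, and variables do not carry over. Pictures are saved under pics/ and viewed, at most 10 in all, crops included, and the job is handed in when it is done.

Besides the shell and the picture viewer there is one more tool, called after ">>>" as name([rows], argument=value, ...), one row to a line, values as JSON. arm_command: Moves the arm, as the interface text tells. Shift numbers are shares of 0.25 m and turn numbers shares of 60 degrees, none past 1 either way. Its arguments: {"type":"object","properties":{"plan":{"type":"array","items":{"type":"array","items":{"type":"array","items":{"type":"number"}}}},"force":{"type":"number"}},"required":["plan"]}

```bash
ls; mkdir -p pics; python3 - <<'E'
from rig import status, viewer, bot
import cv2,numpy as np
print(status.get_obs())
for n in("scene","top"):
    im,d=viewer.get_image(n); cv2.imwrite(f"pics/{n}0.png",im); np.savez(f"pics/{n}0.npz",im=im,d=d)
    print(n,viewer.calibration(n), (d>0).mean())
E
```

```text
pics
{'time': 0.0, 'joints': array([ 1.12910561e+00,  2.64779768e-01,  1.60535929e+00,  2.12067625e-05,
        1.27369606e+00, -3.69181537e-02]), 'dq': array([-7.47403113e-04, -3.45758645e-04, -2.39737202e-04,  1.90029004e-05,
       -1.25041694e-03,  1.56839450e-04]), 'effort': array([ 1.85894874e-03, -5.15113091e+01, -3.67311716e+01, -1.33612247e-05,
        1.30291883e-02,  3.73048579e-06]), 'eef_pos': array([265.51907248, 619.79841144, 229.9520337 ]), 'eef_rot': array([ 2.01010403e-01,  9.79588465e-01, -1.08687642e-03, -2.75608336e-04]), 'wrist_force': array([ 0.199267  , -0.18520733,  0.020408  ]), 'wrist_torque': array([ 0.04370826, -0.01367071, -0.04874778]), 'grasp_force': 0.0, 'grip_width': 85.28421862732189}
scene {'vertical_fov': 45.49403162123939, 'cx': 312.4695285297992, 'cy': 232.95223005552572, 'world_to_cam': array([[ 7.85393113e-02,  9.96911017e-01, -2.06488094e-05,
        -1.68071701e+01],
       [-7.67018878e-01,  6.04410256e-02,  6.38771417e-01,
         4.26748171e+02],
       [ 6.36799511e-01, -5.01528291e-02,  7.69396567e-01,
        -1.53920383e+03],
       [ 0.00000000e+00,  0.00000000e+00,  0.00000000e+00,
         1.00000000e+00]])} 0.995732421875
top {'vertical_fov': 54.05110319762642, 'cx': 322.9444556633533, 'cy': 238.11368020183642, 'world_to_cam': array([[-1.10645848e-02, -9.99576660e-01,  2.69086587e-02,
        -2.02417008e+01],
       [ 9.94534604e-01, -8.20681419e-03,  1.04084436e-01,
        -6.38073963e+02],
       [-1.03819538e-01,  2.79132433e-02,  9.94204383e-01,
        -1.00405261e+03],
       [ 0.00000000e+00,  0.00000000e+00,  0.00000000e+00,
         1.00000000e+00]])} 0.995966796875
```

View pics/top0.png

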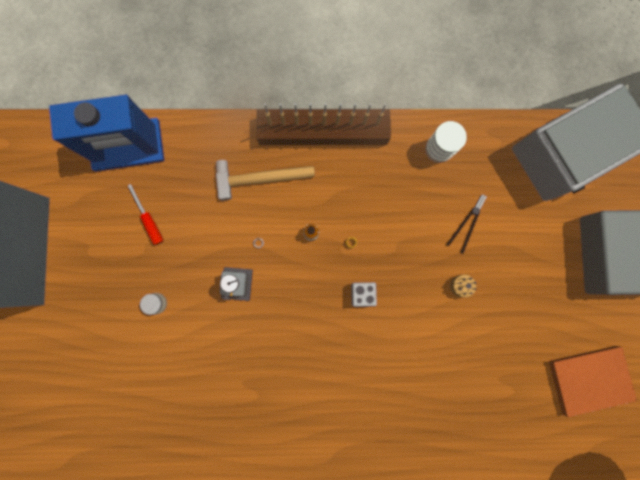

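View pics/scene0.png

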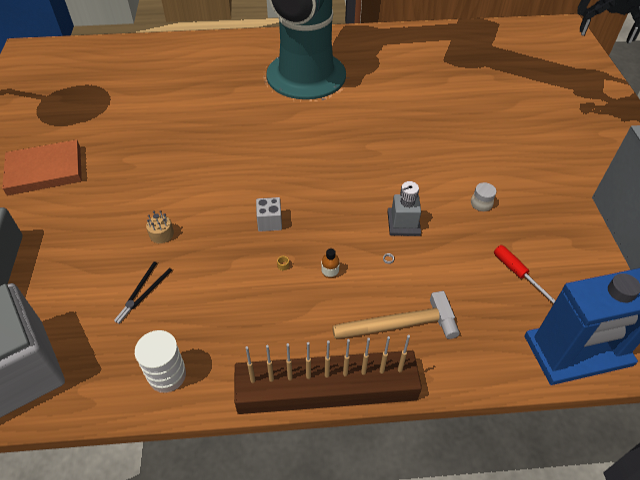

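The top view shows the cap at about (229,283) with the clamp block at (235,284), the dapping block at (364,295), the bur stand at (465,287), the jar at (151,304) and the flux bottle at (311,232). The scene view agrees: bur stand left at (159,228), dapping block (269,213), clamp (405,210).

```bash
cat > h.py <<'E'
import numpy as np,cv2
from rig import status, viewer, bot
def K(n):
    c=viewer.calibration(n); f=240/np.tan(np.radians(c["vertical_fov"])/2); return f,c["cx"],c["cy"],c["world_to_cam"]
def pts(n,d):
    "world point of every pixel from depth"
    f,cx,cy,T=K(n); v,u=np.mgrid[:480,:640]
    P=np.stack([(u-cx)/f*d,-(v-cy)/f*d,-d],-1)
    return (P-T[:3,3])@T[:3,:3]
def ray(n,u,v,z):
    f,cx,cy,T=K(n); R=T[:3,:3]; c=-R.T@T[:3,3]
    r=R.T@np.array([(u-cx)/f,-(v-cy)/f,-1]); return c+r*(z-c[2])/r[2]
def proj(n,p):
    f,cx,cy,T=K(n); q=T[:3,:3]@np.asarray(p,float)+T[:3,3]; return np.array([cx+f*q[0]/-q[2],cy-f*q[1]/-q[2]])
def blob(P,win,zlo,zhi):
    "circle/rect of points in a height slice inside an xy window"
    m=(P[...,0]>win[0])&(P[...,0]<win[1])&(P[...,1]>win[2])&(P[...,1]<win[3])&(P[...,2]>zlo)&(P[...,2]<zhi)
    q=P[m][:,:2].astype(np.float32)
    if len(q)<4: return len(q)
    return len(q),"circ",np.round(cv2.minEnclosingCircle(q),1) if 0 else [np.round(x,1) for x in cv2.minEnclosingCircle(q)],"rect",[np.round(x,1) for x in cv2.minAreaRect(q)],"z",np.round(np.median(P[m][:,2]),1)
E
python3 - <<'E'
from h import *
for n in("top","scene"):
    d=np.load(f"pics/{n}0.npz")["d"]; P=pts(n,d)
    print(n)
    px={"top":dict(clamp=(235,284),dap=(364,295),stand=(465,287),jar=(151,304),flux=(311,232),bench=(300,350),bench2=(500,330)),
        "scene":dict(clamp=(410,187),dap=(269,203),stand=(159,222),jar=(485,188),flux=(330,255),bench=(330,150),bench2=(140,190))}[n]
    for k,(u,v) in px.items(): print(k,np.round(P[v,u]))
    c=P[px["clamp"][1],px["clamp"][0]]
    w=lambda k,r=45:(P[px[k][1],px[k][0],0]-r,P[px[k][1],px[k][0],0]+r,P[px[k][1],px[k][0],1]-r,P[px[k][1],px[k][0],1]+r)
    print("cap",blob(P,w("clamp"),103,125)); print("block",blob(P,w("clamp"),60,70)); print("foot",blob(P,w("clamp",60),7,16))
    print("dap",blob(P,w("dap"),45,56)); print("stand",blob(P,w("stand"),28,40)); print("burs",blob(P,w("stand"),44,70));print("jar",blob(P,w("jar"),38,52)); print("flux",blob(P,w("flux"),15,75))
E
```

```text
top
clamp [539. 154. 107.]
dap [ 513. -113.   50.]
stand [ 527. -338.   31.]
jar [499. 341.  46.]
flux [648.  -0.  68.]
bench [392.  26.  -2.]
bench2 [ 430. -425.   -1.]
cap (234, 'circ', [array([540.1, 167.4]), np.float64(17.7)], 'rect', [array([539.9, 166.9]), array([33.8, 33.9]), np.float64(12.2)], 'z', np.float64(109.2))
block (317, 'circ', [array([539.8, 167.2]), np.float64(33.4)], 'rect', [array([539.3, 167.7]), array([52.5, 51. ]), np.float64(83.0)], 'z', np.float64(64.7))
foot (271, 'circ', [array([530.7, 169.5]), np.float64(52.9)], 'rect', [array([531.4, 168.5]), array([64.6, 86.8]), np.float64(84.5)], 'z', np.float64(12.1))
dap (546, 'circ', [array([ 514.2, -112.4]), np.float64(33.2)], 'rect', [array([ 513.6, -112.3]), array([50.1, 49.3]), np.float64(89.4)], 'z', np.float64(49.7))
stand (343, 'circ', [array([ 529.5, -336.3]), np.float64(25.5)], 'rect', [array([ 529.3, -335.8]), array([48.4, 49.2]), np.float64(69.3)], 'z', np.float64(33.3))
burs (65, 'circ', [array([ 529.6, -335.7]), np.float64(19.3)], 'rect', [array([ 529.3, -335.6]), array([36.2, 34.4]), np.float64(89.8)],
[... 1072 characters left out ...]
]), array([49.3, 54. ]), np.float64(88.1)], 'z', np.float64(49.3))
stand (329, 'circ', [array([ 533.6, -338.5]), np.float64(25.7)], 'rect', [array([ 533.9, -338.5]), array([46.9, 48.4]), np.float64(7.0)], 'z', np.float64(33.5))
burs (97, 'circ', [array([ 532.7, -338.3]), np.float64(19.3)], 'rect', [array([ 533. , -338.4]), array([34.6, 36.6]), np.float64(89.4)], 'z', np.float64(53.2))
jar (273, 'circ', [array([501. , 343.2]), np.float64(23.1)], 'rect', [array([501.6, 342.4]), array([41.9, 43.5]), np.float64(31.3)], 'z', np.float64(44.4))
flux (365, 'circ', [array([656.4,  -0.7]), np.float64(17.7)], 'rect', [array([656.8,  -1.5]), array([31.9, 31.9]), np.float64(43.2)], 'z', np.float64(41.8))
```

>>> arm_command([
  [[0,0,-0.129,0,0,0,1],[0,0,-0.129,0,0,0,1],[0,0,-0.129,0,0,0,1],[0,0,0,-0.053,-0.188,0,1],[0,0,0,-0.053,-0.188,0,1],[0,0,0,-0.053,-0.188,0,1],[0,0,0,-0.053,-0.188,0,1],[0,0,0,-0.053,-0.188,0,1],[0,0,0,-0.053,-0.188,0,1],[0,0,0,-0.053,-0.188,0,1],[0,0,0,-0.053,-0.188,0,1],[0,0,0,-0.053,-0.188,0,1],[0,0,0,-0.053,-0.188,0,1],[0,0,0,-0.053,-0.188,0,1],[0,0,0,-0.053,-0.188,0,1],[0,0,0,-0.053,-0.188,0,1],[0,0,0,-0.053,-0.188,0,1],[0,0,0,-0.053,-0.188,0,1],[0,0,0,-0.053,-0.188,0,1],[0,0,0,-0.053,-0.188,0,1]],
])

```text
time: 2.1
eef_pos: [491.3, -180.5, 230.9]
eef_rot: [0.0, 1.0, 0.0, -0.0]
wrist_force: [0.5, 0.8, -0.1]
grip_width: 85.5
grasp_force: 0.0
```

```bash
python3 - <<'E'
from h import *
for n in("top","scene"):
    z=np.load(f"pics/{n}0.npz"); im,P=z["im"],pts(n,z["d"]); g=cv2.cvtColor(im,6).astype(float)
    c=np.array([541.5,166]); q=np.array([540,167]) if n=="top" else np.array([543,164.])
    # sample cap-top disc on a polar grid at z=109.5
    a=np.radians(np.arange(0,360,10)); prof=[]
    for t in a:
        prof.append(np.mean([cv2.getRectSubPix(g.astype(np.float32),(1,1),tuple(map(float,proj(n,[q[0]+r*np.cos(t),q[1]+r*np.sin(t),109.5]))))[0,0] for r in(5,8,11)]))
    print(n,np.round(prof).astype(int))
E
```

```text
top [219 220 221 221 219 219 219 220 219 220 220 221 222 222 223 223 223 223
 224 224 224 225 225 225 223 220 215 201 178 155 155 175 196 208 214 217]
scene [208 212 213 214 213 210 206 202 198 199 197 191 187 185 184 190 198 200
 202 206 209 211 211 212 212 207 187 159 112  80 109 162 191 206 219 214]
```

>>> arm_command([
  [[0,0,0,-0.04,-0.157,0,1],[0,0,0,-0.04,-0.157,0,1],[0,0,0,-0.04,-0.157,0,1],[0,0,0,-0.04,-0.157,0,1],[0,0,0,0,0,0.16,1],[0,0,0,0,0,0.16,1],[0,0,0,0,0,0.16,1],[0,0,0,0,0,0,1],[0,0,0,0,0,0,1]],
])

```text
time: 3.0
eef_pos: [530.8, -334.9, 110.5]
eef_rot: [-0.0, 1.0, 0.001, -0.001]
wrist_force: [-0.3, -0.1, 0.4]
grip_width: 85.6
grasp_force: 0.0
```

```bash
python3 - <<'E'
from h import *
print(status.get_obs()["eef_pos"],status.get_obs()["joints"])
im,d=viewer.get_image("scene"); P=pts("scene",d)
cv2.imwrite("pics/s1.png",cv2.resize(im[130:330,60:300],None,fx=3,fy=3))
E
```

```text
[ 530.7559779  -334.89554174  110.49997885] [-6.02569704e-01  2.76075355e-01  1.82220648e+00 -7.78820880e-06
  1.04621717e+00 -2.17383184e+00]
```

View pics/s1.png

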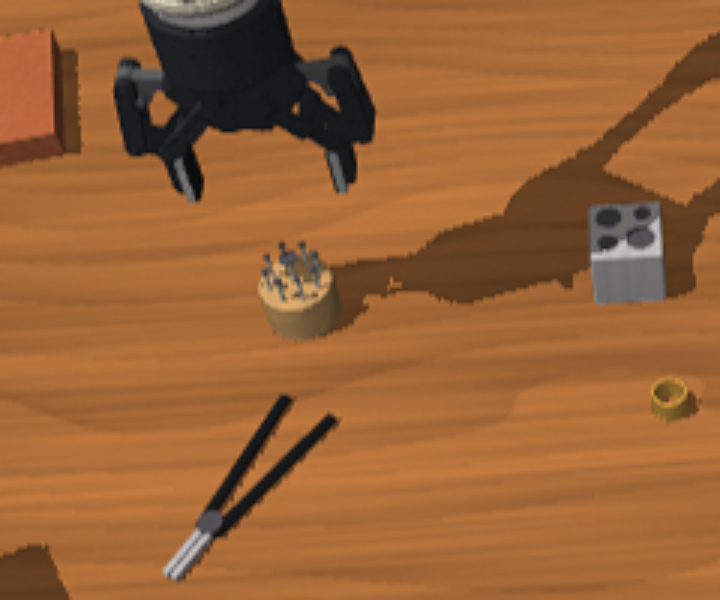

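The scene crop shows the open gripper centred above the stand: fingertips at crop (195,197) and (342,190), stand at (300,300), pliers well clear below.

```bash
python3 - <<'E'
from h import *
im,d=viewer.get_image("scene"); P=pts("scene",d)
m=(abs(P[...,0]-531)<40)&(abs(P[...,1]+336)<80)&(P[...,2]>95)&(P[...,2]<150)
q=P[m]; print(len(q))
for s in(q[q[:,1]>-336],q[q[:,1]<-336]):
    print(len(s),np.round(np.percentile(s,[2,50,98],axis=0),1).tolist())
    l=s[s[:,2]<s[:,2].min()+12]; print(np.round([l.min(0),l.max(0)],1).tolist())
E
```

```text
164
70 [[529.7, -293.3, 128.8], [540.2, -287.2, 140.9], [544.3, -280.2, 149.4]]
[[535.4, -293.6, 128.4], [544.2, -280.7, 140.4]]
94 [[521.6, -392.6, 126.4], [539.3, -380.8, 139.1], [544.6, -378.9, 149.6]]
[[519.5, -393.1, 125.2], [544.2, -378.7, 137.0]]
```

>>> arm_command([
  [[0,0,0,0,-0.009,0.12,1],[0,0,0,0,0,0.12,1],[0,0,0,0,0,0.1,1],[0,0,0,0,0,0.08,1],[0,0,0,0,0,0,1],[0,0,0,0,0,0,1]],
])

```text
time: 3.7
eef_pos: [533.1, -338.6, 8.6]
eef_rot: [-0.0, 1.0, -0.001, 0.001]
wrist_force: [0.7, -0.8, 0.6]
grip_width: 85.6
grasp_force: 0.0
```

```bash
python3 - <<'E'
from h import *
print(status.get_obs())
im,d=viewer.get_image("scene"); P=pts("scene",d)
for b in((28,40),(44,64)): print(blob(P,(500,570,-362,-310),*b))
cv2.imwrite("pics/s2.png",cv2.resize(im[150:270,80:240],None,fx=4,fy=4))
E
```

```text
{'time': 3.7, 'joints': array([-6.05310344e-01,  3.99182594e-01,  1.87486319e+00,  1.11116809e-05,
        8.64226225e-01, -2.17678704e+00]), 'dq': array([ 2.01572474e-06, -1.65860958e-02, -1.41317793e-02,  6.27335548e-04,
       -6.01311074e-03,  2.18503778e-03]), 'effort': array([ 1.45657570e-03, -4.97495484e+01, -2.81068701e+01, -8.86074231e-04,
        6.68355147e-02,  2.00126635e-05]), 'eef_pos': array([ 533.14969042, -338.6353056 ,    8.61880667]), 'eef_rot': array([-3.36583665e-04,  9.99998565e-01, -9.41737324e-04,  1.36741282e-03]), 'wrist_force': array([ 0.65287053, -0.77296994,  0.56681783]), 'wrist_torque': array([0.03670344, 0.01139528, 0.00850974]), 'grasp_force': 0.0, 'grip_width': 85.64291278964399}
(318, 'circ', [array([ 533.4, -337.8]), np.float64(26.3)], 'rect', [array([ 532.7, -337.7]), array([48.1, 48.9]), np.float64(29.1)], 'z', np.float64(33.3))
(86, 'circ', [array([ 532.7, -337.6]), np.float64(20.4)], 'rect', [array([ 531.9, -338.5]), array([34.7, 38.3]), np.float64(86.1)], 'z', np.float64(53.6))
```

View pics/s2.png

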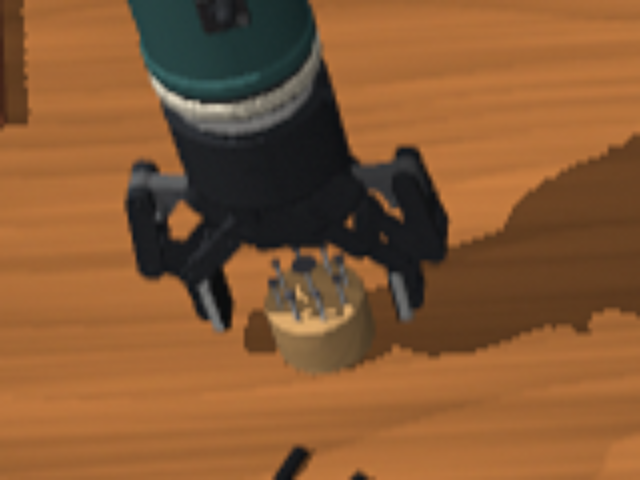

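The crop shows the stand at (320,330) between the open fingers (tips at (220,325) and (403,315)), with the burs clear of the gripper's body.

>>> arm_command([
  [[0,0,0,0.008,0.006,0.018,1],[0,0,0,0,0,0,1],[0,0,0,0,0,0,-1],[0,0,0,0,0,0,-1],[0,0,0,0,0,0,-1],[0,0,0,0,0,0,-1],[0,0,0,0,0,0,-1],[0,0,0,0,0,0,-1],[0,0,0,0,0,0,-1],[0,0,0,0,0,0,-1]],
], force=35)

```text
time: 4.75
eef_pos: [530.0, -336.5, 2.3]
eef_rot: [-0.0, 1.0, -0.0, 0.0]
wrist_force: [-1.0, 0.4, 5.3]
grip_width: 48.9
grasp_force: 36.6
```

>>> arm_command([
  [[0,0,0,0,0,-0.04,-1],[0,0,0,0,0,-0.08,-1],[0,0,0,0,0,-0.1,-1],[0,0,0,0,0,-0.1,-1],[0,0,0,0,0,-0.08,-1],[0,0,0,0,0,-0.04,-1],[0,0,0,0,0,0,-1],[0,0,0,0,0,0,-1]],
])

```text
time: 5.55
eef_pos: [528.9, -335.7, 110.8]
eef_rot: [-0.0, 1.0, 0.0, -0.001]
wrist_force: [-0.6, -0.2, -0.7]
grip_width: 48.9
grasp_force: 36.4
```

```bash
python3 - <<'E'
from h import *
o=status.get_obs(); print(o["eef_pos"],o["eef_rot"],o["grip_width"],o["grasp_force"],o["wrist_force"])
im,d=viewer.get_image("scene"); P=pts("scene",d)
for b in((138,146),(146,175)): print(blob(P,(500,570,-370,-300),*b))
c=proj("scene",[530,-337,110]).astype(int); cv2.imwrite("pics/s3.png",cv2.resize(im[c[1]-60:c[1]+60,c[0]-80:c[0]+80],None,fx=4,fy=4))
E
```

```text
[ 528.86175208 -335.69977694  110.80472424] [-2.49558051e-04  9.99999655e-01  4.42194853e-04 -6.56766146e-04] 48.87950735370767 36.413397789001465 [-0.63818712 -0.20513765 -0.70113473]
(362, 'circ', [array([ 536.3, -334.8]), np.float64(34.7)], 'rect', [array([ 535. , -336.3]), array([55.5, 47.7]), np.float64(46.8)], 'z', np.float64(141.7))
(288, 'circ', [array([ 531.9, -335.1]), np.float64(36.8)], 'rect', [array([ 533.7, -334.4]), array([69.8, 38. ]), np.float64(85.1)], 'z', np.float64(161.1))
```

View pics/s3.png

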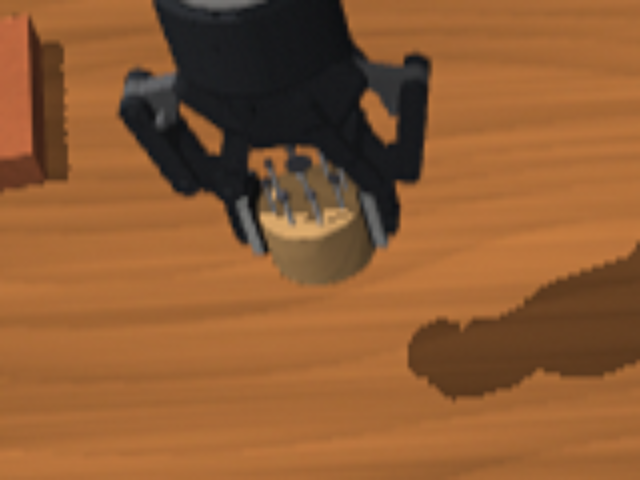

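The stand is held level and upright in the gripper, centre at crop (315,240), clear of the bench.

>>> arm_command([
  [[0,0,0,0.006,0.05,0,-1],[0,0,0,0,0.1,0,-1],[0,0,0,0,0.147,0,-1],[0,0,0,0,0.16,0,-1],[0,0,0,0,0.16,0,-1],[0,0,0,0,0.16,0,-1],[0,0,0,0,0.16,0,-1],[0,0,0,0,0.16,0,-1],[0,0,0,0,0.16,0,-1],[0,0,0,0,0.1,0,-1],[0,0,0,0,0.06,0,-1],[0,0,0,0,0.03,0,-1],[0,0,0,0,0,0,-1],[0,0,0,0,0,0,-1],[0,0,0,0,0,0,-1]],
])

```text
time: 7.1
eef_pos: [527.9, 24.5, 111.7]
eef_rot: [0.0, 1.0, -0.0, -0.0]
wrist_force: [0.2, 0.5, -1.8]
grip_width: 49.1
grasp_force: 36.5
```

```bash
python3 - <<'E'
from h import *
for i in range(4):
    o=status.get_obs(); im,d=viewer.get_image("scene"); print(o["eef_pos"],o["wrist_force"],o["grip_width"])
P=pts("scene",d)
for b in((138,146),(146,175)): print(blob(P,(480,580,0,52),*b))
E
```

```text
[527.92332172  24.52283057 111.7090523 ] [ 0.18163637  0.45988982 -1.78525897] 49.09555422614696
[527.97879132  24.51362694 111.76634773] [-0.60839085 -0.8347705  -1.05572624] 49.1586203559579
[527.92415327  24.57717213 111.7543614 ] [ 1.22939415  0.49885457 -1.67698016] 48.927654615616476
[527.96429574  24.67969472 111.78934022] [-0.22316196  0.22352863 -0.87613759] 49.1396929572608
(334, 'circ', [array([530.9,  25.8]), np.float64(27.4)], 'rect', [array([532.4,  26.5]), array([51.5, 50.2]), np.float64(83.4)], 'z', np.float64(142.7))
(156, 'circ', [array([530.9,  26.4]), np.float64(27.2)], 'rect', [array([530.8,  26.3]), array([35.4, 50.6]), np.float64(1.2)], 'z', np.float64(160.4))
```

>>> arm_command([
  [[0,0,0,0,0,0.06,-1],[0,0,0,0,0,0.1,-1],[0,0,0,0,0,0.1,-1],[0,0,0,0,0,0.08,-1],[0,0,0,0,0,0.05,-1],[0,0,0,0,0,0.025,-1],[0,0,0,0,0,0.013,-1],[0,0,0,0,0,0,-1],[0,0,0,0,0,0,-1]],
])

```text
time: 8.2
eef_pos: [528.8, 25.6, 5.7]
eef_rot: [-0.0, 1.0, 0.0, 0.001]
wrist_force: [0.3, -0.2, -1.1]
grip_width: 48.8
grasp_force: 36.5
```

```bash
python3 - <<'E'
from h import *
o=status.get_obs(); print(o["eef_pos"],o["wrist_force"])
im,d=viewer.get_image("scene"); P=pts("scene",d)
for b in((30,38),(42,65)): print(blob(P,(480,580,0,52),*b))
E
```

```text
[528.80963818  25.59667174   5.65728804] [ 0.28652139 -0.1692601  -1.0930926 ]
(251, 'circ', [array([532.9,  25.6]), np.float64(26.7)], 'rect', [array([532.6,  25.7]), array([46.4, 51.9]), np.float64(3.7)], 'z', np.float64(36.0))
(101, 'circ', [array([534.8,  26.3]), np.float64(26.5)], 'rect', [array([531.2,  25.3]), array([39.8, 51.7]), np.float64(22.7)], 'z', np.float64(54.9))
```

>>> arm_command([
  [[0,0,0,0,0,0.004,-1],[0,0,0,0,0,0.004,-1],[0,0,0,0,0,0.002,-1],[0,0,0,0,0,0,-1],[0,0,0,0,0,0,-1]],
])

```text
time: 8.75
eef_pos: [527.9, 25.6, 2.3]
eef_rot: [-0.0, 1.0, -0.0, 0.0]
wrist_force: [-0.7, -0.6, -0.6]
grip_width: 48.8
grasp_force: 36.5
```

>>> arm_command([
  [[0,0,0,0,0,0.002,-1],[0,0,0,0,0,0,-1]],
])

```text
time: 8.95
eef_pos: [527.9, 25.6, 2.3]
eef_rot: [-0.0, 1.0, -0.0, -0.0]
wrist_force: [-2.4, 0.8, 5.6]
grip_width: 49.2
grasp_force: 37.1
```

>>> arm_command([
  [[0,0,0,0,0,0.002,-1],[0,0,0,0,0,0,-1]],
])

```text
time: 9.15
eef_pos: [527.9, 25.6, 2.3]
eef_rot: [-0.0, 1.0, -0.0, -0.0]
wrist_force: [-4.1, -0.6, 9.0]
grip_width: 49.1
grasp_force: 37.5
```

```bash
python3 - <<'E'
from h import *
o=status.get_obs(); print(o["eef_pos"],o["wrist_force"])
im,d=viewer.get_image("scene"); im2,d2=viewer.get_image("top")
for n,D in(("scene",d),("top",d2)):
    P=pts(n,D)
    for b in((29,39),(44,56)): print(n,blob(P,(480,580,0,52),*b))
E
```

```text
[527.91378265  25.58540925   2.29423157] [-4.10104493 -0.55010912  9.00423379]
scene (316, 'circ', [array([530.9,  26. ]), np.float64(26.9)], 'rect', [array([530.1,  25.5]), array([48.6, 52.3]), np.float64(39.7)], 'z', np.float64(33.3))
scene (45, 'circ', [array([532.7,  29.4]), np.float64(22.1)], 'rect', [array([531. ,  25.5]), array([37.1, 37.6]), np.float64(30.6)], 'z', np.float64(51.6))
top 0
top 0
```

>>> arm_command([
  [[0,0,0,0,0,-0.002,-1],[0,0,0,0,0,0,0.35],[0,0,0,0,0,0,0.35],[0,0,0,0,0,0,0.7],[0,0,0,0,0,0,1],[0,0,0,0,0,0,1],[0,0,0,0,0,0,1],[0,0,0,0,0,-0.04,1],[0,0,0,0,0,-0.08,1],[0,0,0,0,0,-0.16,1],[0,0,0,0,0,-0.16,1],[0,0,0,0,0,-0.16,1],[0,0,0,0,0,0,1]],
])

```text
time: 10.55
eef_pos: [533.0, 25.6, 159.7]
eef_rot: [-0.0, 1.0, 0.0, 0.007]
wrist_force: [1.1, -0.1, 0.1]
grip_width: 85.4
grasp_force: 0.0
```

```bash
python3 - <<'E'
from h import *
o=status.get_obs(); print(o["eef_pos"],o["wrist_force"],o["grip_width"],o["joints"])
im,d=viewer.get_image("scene"); P=pts("scene",d)
print(blob(P,(480,580,-20,72),28,40),blob(P,(480,580,-20,72),44,70))
w=(498,588,119,209); print("cap",blob(P,w,103,125)); print("block",blob(P,w,60,70)); print("dap",blob(P,(463,563,-158,-68),45,56))
cv2.imwrite("pics/s4.png",cv2.resize(im[130:290,240:440],None,fx=3,fy=3))
E
```

```text
[532.97859386  25.60824893 159.735018  ] [ 1.0514138  -0.10464033  0.14967113] 85.38745073762395 [ 1.32919511e-03  4.53334106e-02  1.99189318e+00 -6.68025420e-07
  1.09078822e+00 -1.56996347e+00]
(309, 'circ', [array([529.9,  25. ]), np.float64(26.9)], 'rect', [array([531.2,  24.5]), array([48. , 47.5]), np.float64(81.2)], 'z', np.float64(33.4)) (80, 'circ', [array([530.6,  24.3]), np.float64(19.7)], 'rect', [array([530.3,  25.2]), array([36.4, 35.6]), np.float64(2.6)], 'z', np.float64(53.8))
cap (199, 'circ', [array([541.2, 165. ]), np.float64(18.2)], 'rect', [array([541.5, 165.1]), array([34. , 33.8]), np.float64(49.1)], 'z', np.float64(108.5))
block (314, 'circ', [array([542.3, 164.6]), np.float64(34.0)], 'rect', [array([543.9, 164.8]), array([51.3, 50.9]), np.float64(83.0)], 'z', np.float64(64.4))
dap (467, 'circ', [array([ 517.5, -113.7]), np.float64(34.2)], 'rect', [array([ 516.7, -115. ]), array([49.7, 54.3]), np.float64(87.7)], 'z', np.float64(49.4))
```

View pics/s4.png

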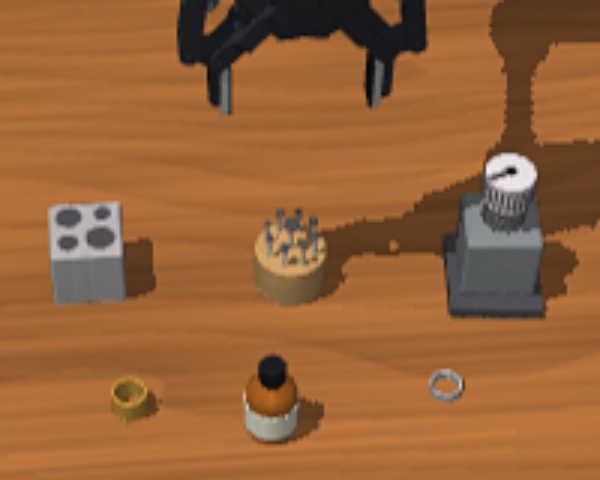

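The stand sits upright at crop (290,265), midway between dapping block (87,250) and clamp (500,240), released; the cap's rib points left (about 290° in world).

>>> arm_command([
  [[0,0,0,-0.014,0.1,0,1],[0,0,0,-0.02,0.18,0,1],[0,0,0,-0.02,0.18,0,1],[0,0,0,0,0.1,0,1],[0,0,0,0,0,0,1],[0,0,0,0,0,0,1],[0,0,0,0,0,0,1]],
])

```text
time: 11.3
eef_pos: [540.6, 164.6, 151.0]
eef_rot: [-0.0, 1.0, -0.0, -0.001]
wrist_force: [-0.5, -1.1, 0.0]
grip_width: 85.6
grasp_force: 0.0
```

```bash
python3 - <<'E'
from h import *
for n in("scene",):
    im,d=viewer.get_image(n); P=pts(n,d)
    o=status.get_obs(); print(o["eef_pos"],o["eef_rot"],o["joints"])
    q=P[(abs(P[...,0]-541)<50)&(abs(P[...,1]-166)<80)&(P[...,2]>150)&(P[...,2]<200)]
    for s in(q[q[:,1]>166],q[q[:,1]<166]): print(len(s),np.round(np.percentile(s,[2,50,98],axis=0),1).tolist())
E
```

```text
[540.81722731 164.38942422 151.2008608 ] [ 2.94549855e-04  9.99999732e-01 -3.35935996e-04 -5.79127231e-04] [ 2.51247855e-01  1.22808137e-01  1.92468580e+00 -4.07646119e-04
  1.09538779e+00 -1.31877256e+00]
142 [[530.3, 205.4, 166.1], [547.6, 207.9, 184.1], [552.8, 219.4, 198.9]]
112 [[534.5, 107.2, 168.6], [548.5, 114.0, 185.0], [553.8, 120.7, 199.5]]
```

>>> arm_command([
  [[0,0,0,0,0.005,0.12,1],[0,0,0,0,0,0.1,1],[0,0,0,0,0,0.076,1],[0,0,0,0,0,0,1],[0,0,0,0,0,0,1],[0,0,0,0,0,0,1]],
])

```text
time: 11.95
eef_pos: [542.5, 166.6, 79.3]
eef_rot: [0.0, 1.0, 0.0, 0.001]
wrist_force: [-0.1, 0.6, 0.4]
grip_width: 85.6
grasp_force: 0.0
```

>>> arm_command([
  [[0,0,0,0,0,0,-1],[0,0,0,0,0,0,-1],[0,0,0,0,0,0,-1],[0,0,0,0,0,0,-1],[0,0,0,0,0,0,-1],[0,0,0,0,0,0,-1],[0,0,0,0,0,0,-1],[0,0,0,0,0,0,-1],[0,0,0,0,0,0,-1]],
], force=30)

```text
time: 12.85
eef_pos: [541.6, 166.5, 78.4]
eef_rot: [-0.0, 1.0, -0.0, 0.0]
wrist_force: [-1.5, -3.5, 5.8]
grip_width: 32.6
grasp_force: 30.4
```

```bash
python3 - <<'E'
from h import *
for i in range(3):
    o=status.get_obs(); im,d=viewer.get_image("scene"); print(o["eef_pos"],o["eef_rot"],o["wrist_force"],o["wrist_torque"],o["grip_width"],o["joints"][5])
cv2.imwrite("pics/s5.png",cv2.resize(im[120:260,310:490],None,fx=4,fy=4))
E
```

```text
[541.5898954  166.50700786  78.3714262 ] [-3.08601464e-04  9.99999896e-01 -2.37646530e-04  2.39094916e-04] [-1.52466109 -3.47206761  5.75735568] [-0.44722847  0.23500564 -0.00513257] 32.6195884159473 -1.3163387454869833
[541.61941399 166.48207375  78.40836389] [-3.05052482e-04  9.99999884e-01 -2.48829514e-04  2.78138550e-04] [-1.5276009  -3.86011873  4.52576481] [-0.49748839  0.20344983  0.0567948 ] 33.074773779894294 -1.3163329926141882
[541.60319622 166.50496517  78.38329358] [-2.92478922e-04  9.99999897e-01 -2.49487333e-04  2.41037744e-04] [-1.82626422 -4.33463471  5.64192447] [-0.4983744   0.24291266 -0.02122477] 32.96751554282909 -1.31628441680062
```

View pics/s5.png

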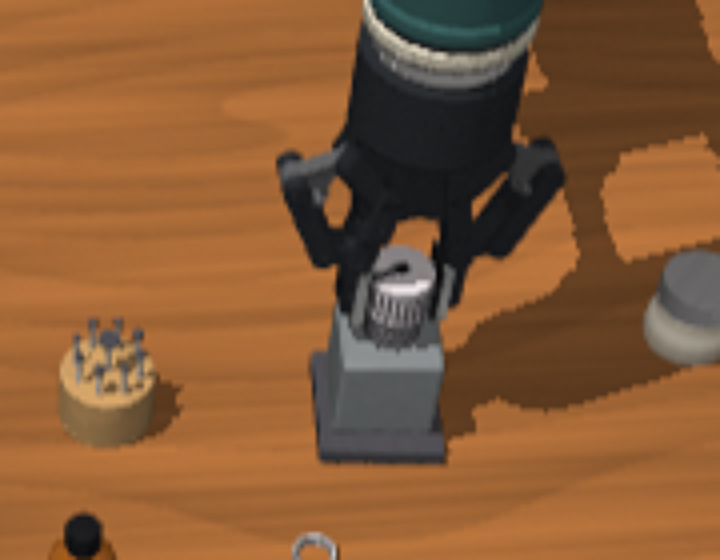

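The scene crop shows both pads gripping the cap at crop (400,290), rib visible at (390,268) pointing left; stand still upright at (108,390).

>>> arm_command([
  [[0,0,0,0,-0.0016,0,-1],[0,0,0.1,0,0,0.00027,-1],[0,0,0.1,0,0,0.00027,-1],[0,0,0.1,0,0,0.00027,-1],[0,0,0.1,0,0,0.00027,-1],[0,0,0.1,0,0,0.00027,-1],[0,0,0.1,0,0,0.00027,-1],[0,0,0.1,0,0,0.00027,-1],[0,0,0.1,0,0,0.00027,-1],[0,0,0.1,0,0,0.00027,-1],[0,0,0,0,0,0,-1]],
])

```text
time: 14.1
eef_pos: [541.7, 166.6, 77.8]
eef_rot: [0.455, 0.891, 0.0, 0.0]
wrist_force: [-1.3, -0.7, 5.0]
grip_width: 33.0
grasp_force: 30.4
```

```bash
cat >> h.py <<'E'
def rep(k=3,n="scene"):
    for i in range(k):
        o=status.get_obs(); im,d=viewer.get_image(n)
        R=cv2.Rodrigues(np.zeros(3))[0]; x,y,z,w=o["eef_rot"]
        phi=np.degrees(np.arctan2(2*(y*z+w*x)*0+1-2*(x*x+z*z),2*(x*y-w*z)))
        print(o["time"],np.round(o["eef_pos"],2),"phi",round(phi,2),"F",np.round(o["wrist_force"],1),"T",np.round(o["wrist_torque"],3),round(o["grip_width"],1),round(o["joints"][5],4))
    return im,d
E
python3 - <<'E'
from h import *
im,d=rep()
E
```

```text
14.1 [541.68 166.59  77.81] phi 35.89 F [-1.3 -0.7  5. ] T [-0.214  0.163 -0.041] 33.0 -0.3722
14.15 [541.67 166.6   77.81] phi 35.99 F [-1.2 -1.4  4.8] T [-0.297  0.184 -0.052] 33.0 -0.3739
14.2 [541.68 166.59  77.82] phi 36.01 F [-0.3 -2.4  6. ] T [-0.232  0.178 -0.009] 33.4 -0.3743
```

>>> arm_command([
  [[0,0,0.1,0,0,0.00027,-1],[0,0,0.1,0,0,0.00027,-1],[0,0,0.1,0,0,0.00027,-1],[0,0,0.1,0,0,0.00027,-1],[0,0,0.1,0,0,0.00027,-1],[0,0,0.1,0,0,0.00027,-1],[0,0,0.1,0,0,0.00027,-1],[0,0,0.1,0,0,0.00027,-1],[0,0,0,0,0,0,-1]],
])

```text
time: 15.15
eef_pos: [541.8, 166.6, 77.3]
eef_rot: [0.778, 0.629, 0.0, 0.0]
wrist_force: [-0.3, -1.9, 5.1]
grip_width: 33.2
grasp_force: 30.4
```

```bash
python3 - <<'E'
from h import *
im,d=rep()
E
```

```text
15.15 [541.79 166.6   77.27] phi -12.11 F [-0.3 -1.9  5.1] T [-0.255  0.078 -0.029] 33.2 0.4656
15.2 [541.81 166.6   77.3 ] phi -12.0 F [-0.3 -1.9  5.8] T [-0.32   0.135 -0.008] 33.3 0.4638
15.25 [541.78 166.6   77.28] phi -11.99 F [-0.8 -1.9  4.6] T [-0.273  0.098 -0.087] 33.1 0.4635
```

>>> arm_command([
  [[0,0,0.05,0,0,0.00013,-1],[0,0,0.05,0,0,0.00013,-1],[0,0,0,0,0,0,-1]],
])

```text
time: 15.6
eef_pos: [541.8, 166.6, 77.2]
eef_rot: [0.809, 0.588, 0.001, 0.0]
wrist_force: [-1.1, -1.7, 5.6]
grip_width: 33.0
grasp_force: 30.4
```

```bash
python3 - <<'E'
from h import *
im,d=rep()
E
```

```text
15.6 [541.8  166.6   77.22] phi -18.01 F [-1.1 -1.7  5.6] T [-0.299  0.114 -0.03 ] 33.0 0.5686
15.65 [541.82 166.59  77.23] phi -17.96 F [-0.7 -1.   6. ] T [-0.311  0.105 -0.08 ] 33.5 0.5677
15.7 [541.81 166.61  77.22] phi -17.95 F [-0.8 -2.2  5.7] T [-0.246  0.047 -0.045] 33.1 0.5675
```

>>> arm_command([
  [[0,0,0.05,0,0,0.00013,-1],[0,0,0.05,0,0,0.00013,-1],[0,0,0,0,0,0,-1]],
])

```text
time: 16.05
eef_pos: [541.8, 166.6, 77.1]
eef_rot: [0.839, 0.545, 0.001, 0.0]
wrist_force: [-1.5, -1.3, 4.8]
grip_width: 33.2
grasp_force: 30.4
```

```bash
python3 - <<'E'
from h import *
im,d=rep()
E
```

```text
16.05 [541.8  166.58  77.11] phi -24.0 F [-1.5 -1.3  4.8] T [-0.288  0.033 -0.074] 33.2 0.6732
16.1 [541.8  166.57  77.12] phi -23.96 F [-0.6 -1.5  5.2] T [-0.29   0.057 -0.022] 32.9 0.6724
16.15 [541.83 166.59  77.17] phi -23.94 F [-1.3 -1.8  5.3] T [-0.288  0.144 -0.062] 32.8 0.6722
```

>>> arm_command([
  [[0,0,0.05,0,0,0.00013,-1],[0,0,0,0,0,0,-1]],
])

```text
time: 16.4
eef_pos: [541.9, 166.6, 77.1]
eef_rot: [0.852, 0.523, 0.001, 0.0]
wrist_force: [-1.5, -1.1, 4.8]
grip_width: 32.8
grasp_force: 30.4
```

```bash
python3 - <<'E'
from h import *
im,d=rep()
E
```

```text
16.4 [541.85 166.57  77.15] phi -26.94 F [-1.5 -1.1  4.8] T [-0.239  0.116  0.312] 32.8 0.7249
16.45 [541.85 166.56  77.13] phi -26.9 F [-0.3 -1.7  5.1] T [-0.3    0.13   0.238] 33.0 0.724
16.5 [541.83 166.58  77.13] phi -26.88 F [-1.  -2.2  5.2] T [-0.274  0.152  0.298] 33.1 0.7239
```

>>> arm_command([
  [[0,0,0.05,0,0,0.00013,-1],[0,0,0,0,0,0,-1]],
])

```text
time: 16.75
eef_pos: [541.8, 166.5, 77.1]
eef_rot: [0.866, 0.501, 0.0, 0.0]
wrist_force: [-0.1, -2.3, 5.2]
grip_width: 33.3
grasp_force: 30.5
```

```bash
python3 - <<'E'
from h import *
im,d=rep()
E
```

```text
16.75 [541.81 166.54  77.09] phi -29.89 F [-0.1 -2.3  5.2] T [-0.309  0.192  0.515] 33.3 0.7766
16.8 [541.79 166.56  77.06] phi -29.84 F [-0.7 -1.8  5.4] T [-0.242  0.162  0.561] 33.0 0.7758
16.85 [541.78 166.54  77.07] phi -29.84 F [-1.4 -1.5  5.6] T [-0.189  0.118  0.498] 33.1 0.7757
```

>>> arm_command([
  [[0,0,0.05,0,0,0.00013,-1],[0,0,0,0,0,0,-1]],
])

```text
time: 17.1
eef_pos: [541.9, 166.7, 77.0]
eef_rot: [0.878, 0.478, 0.001, 0.0]
wrist_force: [-0.2, -0.3, 5.5]
grip_width: 33.3
grasp_force: 30.5
```

```bash
python3 - <<'E'
from h import *
im,d=rep()
E
```

```text
17.1 [541.93 166.74  77.  ] phi -32.88 F [-0.2 -0.3  5.5] T [-0.135  0.013  0.505] 33.3 0.8286
17.15 [541.97 166.78  77.03] phi -32.84 F [-0.8  0.2  5.6] T [-0.118  0.04   0.499] 33.4 0.8278
17.2 [541.95 166.75  76.99] phi -32.84 F [-0.9 -0.9  5.3] T [-0.11   0.025  0.55 ] 33.3 0.8277
```

Stop reached (torque plateaued at about 0.52 N m, fingers slipping). Backing off in small steps to find where the wind-up is gone.

>>> arm_command([
  [[0,0,-0.03,0,0,0,-1],[0,0,0,0,0,0,-1]],
])

```text
time: 17.45
eef_pos: [542.0, 166.8, 77.0]
eef_rot: [0.871, 0.492, 0.001, 0.0]
wrist_force: [-0.6, -1.1, 4.9]
grip_width: 32.4
grasp_force: 30.5
```

```bash
python3 - <<'E'
from h import *
im,d=rep()
E
```

```text
17.45 [541.96 166.76  77.03] phi -31.09 F [-0.6 -1.1  4.9] T [-0.167  0.013  0.039] 32.4 0.7967
17.5 [541.96 166.75  77.03] phi -31.12 F [-1.7 -0.5  5.6] T [-0.137  0.009  0.067] 33.2 0.7972
17.55 [541.95 166.78  77.04] phi -31.12 F [-0.1 -0.5  4.7] T [-0.158  0.025  0.069] 32.8 0.7973
```

>>> arm_command([
  [[0,0,-0.03,0,0,0,-1],[0,0,0,0,0,0,-1]],
])

```text
time: 17.8
eef_pos: [542.0, 166.8, 77.0]
eef_rot: [0.863, 0.505, 0.001, -0.0]
wrist_force: [-0.6, -1.3, 4.2]
grip_width: 33.2
grasp_force: 30.5
```

```bash
python3 - <<'E'
from h import *
im,d=rep()
E
```

```text
17.8 [541.95 166.8   77.03] phi -29.3 F [-0.6 -1.3  4.2] T [-0.163 -0.008 -0.025] 33.2 0.7654
17.85 [541.93 166.78  77.02] phi -29.33 F [-0.5 -0.9  5.8] T [-0.118  0.065  0.038] 32.9 0.7658
17.9 [541.96 166.8   77.07] phi -29.33 F [-0.2 -0.7  5.8] T [-0.086  0.105  0.05 ] 33.1 0.7659
```

>>> arm_command([
  [[0,0,-0.04,0,0,0,-1],[0,0,0,0,0,0,-1]],
])

```text
time: 18.15
eef_pos: [541.9, 166.8, 77.1]
eef_rot: [0.852, 0.523, 0.001, -0.0]
wrist_force: [0.2, -1.0, 4.8]
grip_width: 33.3
grasp_force: 30.5
```

```bash
python3 - <<'E'
from h import *
im,d=rep()
E
```

```text
18.15 [541.94 166.82  77.05] phi -26.88 F [ 0.2 -1.   4.8] T [-0.14   0.03   0.014] 33.3 0.7232
18.2 [541.92 166.8   77.05] phi -26.92 F [-0.5 -0.9  6.2] T [-0.119  0.088  0.048] 33.2 0.7239
18.25 [541.92 166.79  77.04] phi -26.93 F [ 0.3 -1.3  5.9] T [-0.126  0.041 -0.002] 33.3 0.724
```

>>> arm_command([
  [[0,0,-0.1,0,0,-0.00029,-1],[0,0,-0.1,0,0,-0.00029,-1],[0,0,-0.1,0,0,-0.00029,-1],[0,0,-0.1,0,0,-0.00029,-1],[0,0,-0.1,0,0,-0.00029,-1],[0,0,-0.1,0,0,-0.00029,-1],[0,0,-0.1,0,0,-0.00029,-1],[0,0,-0.1,0,0,-0.00029,-1],[0,0,-0.1,0,0,-0.00029,-1],[0,0,-0.1,0,0,-0.00029,-1],[0,0,-0.1,0,0,-0.00029,-1],[0,0,-0.1,0,0,-0.00029,-1],[0,0,-0.1,0,0,-0.00029,-1],[0,0,-0.1,0,0,-0.00029,-1],[0,0,-0.03,0,0,0,-1],[0,0,0,0,0,0,-1],[0,0,0,0,0,0,-1]],
])

```text
time: 20.0
eef_pos: [541.4, 166.7, 78.0]
eef_rot: [0.268, 0.963, 0.0, 0.0]
wrist_force: [-1.8, -0.6, 6.5]
grip_width: 33.3
grasp_force: 30.6
```

```bash
python3 - <<'E'
from h import *
im,d=rep(2); P=pts("scene",d)
print(blob(P,(480,580,-20,72),28,40))
print("dap",blob(P,(463,563,-158,-68),45,56))
# rib: darkest direction on the cap top (z 109) seen by the scene camera
for c in((542.5,164.5),(543,164),(542,165)):
    g=cv2.cvtColor(im,6).astype(np.float32)
    pr=[round(float(np.mean([cv2.getRectSubPix(g,(1,1),tuple(map(float,proj("scene",[c[0]+r*np.cos(t),c[1]+r*np.sin(t),109]))))[0,0] for r in(5,8,11)]))) for t in np.radians(np.arange(180,360,10))]
    print(c,pr)
cv2.imwrite("pics/s6.png",cv2.resize(im[120:260,310:490],None,fx=4,fy=4,interpolation=cv2.INTER_CUBIC))
E
```

```text
20.0 [541.43 166.67  77.98] phi 58.87 F [-1.8 -0.6  6.5] T [-0.179  0.255 -0.005] 33.3 -0.7735
20.05 [541.4  166.67  77.96] phi 58.87 F [-2.3 -1.7  6.4] T [-0.129  0.24   0.07 ] 33.3 -0.7734
(317, 'circ', [array([531.4,  24.2]), np.float64(26.3)], 'rect', [array([531.4,  24.6]), array([47.7, 49.1]), np.float64(83.1)], 'z', np.float64(33.3))
dap (466, 'circ', [array([ 517.3, -114.8]), np.float64(33.7)], 'rect', [array([ 516.5, -114.7]), array([49.4, 52.6]), np.float64(89.2)], 'z', np.float64(49.6))
(542.5, 164.5) [124, 127, 129, 130, 125, 116, 102, 85, 75, 71, 125, 176, 204, 220, 219, 216, 214, 216]
(543, 164) [121, 126, 128, 126, 120, 108, 94, 79, 73, 93, 153, 191, 215, 224, 225, 223, 220, 222]
(542, 165) [125, 126, 129, 131, 129, 122, 110, 92, 78, 69, 97, 154, 191, 206, 212, 207, 208, 210]
```

View pics/s6.png

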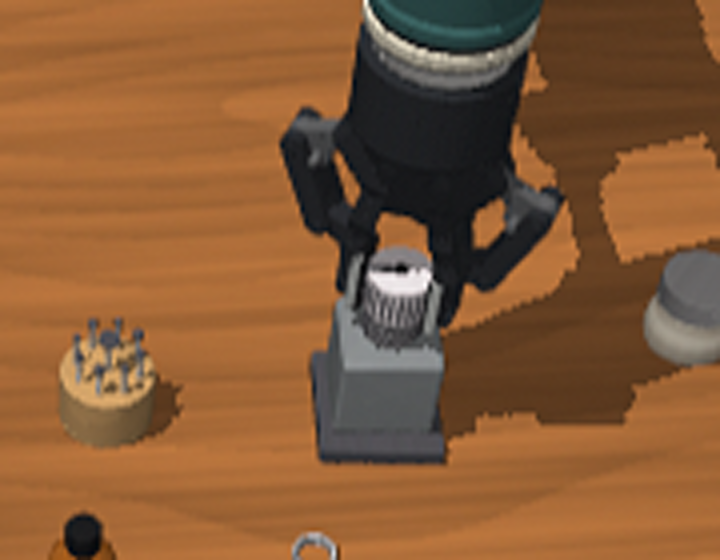

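The crop shows the cap gripped at (400,290) with its rib pointing left (about 264° in world, against 265° expected a quarter turn off home). The stand is upright at (108,390), midway.

```bash
python3 -c "
from rig import bot; print(bot.sign_off())"
```

```text
the job is handed in; nothing more can be done
None
```

The job is handed in at about 20 s: the bur stand is upright and released within about 1 mm of midway by camera, and the cap was screwed to its stop, backed off a quarter turn, and is still gripped.

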